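# Slide an insulation plate out of its holder and lay it on the test electrode

### The job

Before the high-voltage test, press on top of the yellow-green insulation plate that lies in the grey holder and slide it out through the holder's open end until about two fifths of its length hangs free, without letting it fall. Then pinch the free end, lift the plate clear, lay it flat and centred along the brass electrode bar and let go. Never lean hard on the plate (the holder's bed slopes a little; keep the pressure on it and on the electrode under 15 N all the time), and leave the things round about where they are.

Things in the scene. Friction and masses are not known exactly. Their poses are not given: they have to be found in the camera images.
- specimen: yellow-green rigid insulation plate, 100 (x) x 50 (y) x 3 (z) mm, 0.03 to 0.06 kg, copper-coloured dot in the middle of its top. Origin: centre of its underside; x along its length, -x end towards the holder's mouth, z square to its face, upward. It lies in the holder's channel, its top 2 mm below the rails' top, its front end 4 to 8 mm inside the mouth. Fingers grip it better than the bed does.
- front_edge (a point): middle of the lower edge of the plate's front (-x) end, 50 mm from its origin, axes as the plate's
- holder: fixed grey block, 120 x 80 mm, 44 to 52 mm high with its aluminium rails, on a foot 128 x 88 x 10 mm; origin: centre of the block on the table, z up. A channel 52 mm wide runs along its x, open at -x (the mouth), closed by a wall at x = +50 mm. Rails: 14 mm wide, 5 mm above the bed. A brass screw cap, 9 mm thick, stands 8 mm out of the -y side at x = -35 mm.
- bed: rigid polished steel bed under the plate; it rises about 3.4 degrees (0.06 rad) towards the mouth. Origin: on its top, above the holder's origin, 43 mm over the table; x along the slope, z square to it. A sprung pad in the -y rail, 25 mm inside the mouth, holds the plate sideways with about 4.5 N, so a finger that grazes it slips: press down with 9 to 12 N and drag.
- mouth (a point): point on the bed's front edge in the middle of the open end, 60 mm from the bed's origin along its -x, about 47 mm above the table; axes as the bed's, so the plate slides out along -x
- electrode: fixed brass electrode bar, 70 (x) x 30 (y) mm, its flat top 55 mm above the table, on a black base 110 x 76 x 12 mm; a red socket 10 mm thick sticks 14 mm out of its +x end, its axis 25 mm above the table. Origin: centre of the base on the table; x along the bar, z up
- electrode_top (a point): centre of the bar's top face, 55 mm above the table, axes as the electrode's
- fuse_box: small red and white carton, 40 x 62 x 24 mm, origin: centre of its underside; bystander
- loupe: black loupe, 33 mm across, 31 mm high, origin: centre of its underside; bystander
- weight_200: brass calibration weight, 28 mm across, 46 mm high, origin: centre of its underside; bystander

How it is judged (in metres and radians):
On the way, in this order (a step that is already met when the one before it is completed fails the run):
1. the plate, lying flat on the bed and at rest, sticks at least 20 mm out of the mouth (x of front_edge in the frame of mouth below -0.02 m and angle between the z axis of specimen and the z axis of bed, either way round below 0.04 rad and z of specimen in the frame of mouth between -0.003 and 0.003 m and linear speed of specimen below 0.02 m/s), for 0.2 s.
2. the plate is lifted clear of the holder in the fingers (contact force between the fingers and specimen above 0.5 N and contact force between specimen and holder below 0.1 N and height (world z) of specimen above 0.06 m), for 0.2 s.
At the end, for the whole second after the job is handed in: the plate lies flat (within 0.05 rad) and at rest on top of the brass bar, its underside within 3 mm of the bar's top, its middle within 12 mm of the bar's middle, its length along the bar within 0.2 rad (horizontal distance between specimen and electrode_top below 0.012 m and z of specimen in the frame of electrode_top between -0.003 and 0.003 m and angle between specimen's own z axis and vertical below 0.05 rad and angle between the x axis of specimen and the x axis of electrode, either way round below 0.2 rad and linear speed of specimen below 0.02 m/s); the robot touches nothing.
It fails at once if the plate is pressed on the holder's bed with more than 15 N (contact force between specimen and bed above 15 N).
It fails at once if the plate is pressed on the electrode with more than 15 N (contact force between specimen and electrode above 15 N).
It fails at once if the plate falls below the holder's bed by more than 15 mm (height (world z) of specimen below 0.03 m).
It fails at once if a bystander (carton, loupe, brass weight) is moved by more than 20 mm (distance of any of fuse_box, loupe, weight_200 from where it was at the start of the episode above 0.02 m).
It also fails if it takes over 72 s, if anything falls off the work surface, if the arm or the gripper's body presses on something with over 40 N, if the wrist force passes 120 N, or if a joint passes its speed limit or range.

### The arm

A 6-joint arm with a two-finger parallel gripper is mounted at the origin on a cart in front of the work surface, level with it; the furniture and walls round the work are solid. World frame = base frame: x ahead of the robot, y to its left, z up, the work surface at z = 0. Lengths are in mm, angles in rad, forces in N, time in s.
With the tool pointing down it reaches from about 300 to 775 mm from the base axis. Payload 14.6 kg.
Tool frame: the origin (TCP) lies at the very end of the fingers, on their centre line; the grasp point (between the pads) lies 19 mm behind it; z points along the fingers, y is the direction in which the jaws open and shut (so a half turn about z gives the same grasp; the last joint's range is limited). The gripper opens to 94 mm and grips with 3 to 60 N. Pads are 16 mm wide; open, the fingers measure 119 mm over their backs; the gripper's body (75 mm by 177 mm) begins 78 mm behind the grasp point.
Start: joints at [1.201, 0.3, 1.521, -0, 1.321, -0.067], TCP at [164.004, 524.968, 205.446] pointing down, gripper open.
Joint ranges: [-3.03, 3.03], [-0.79, 2.21], [0.23, 2.52], [-1.04, 4.18], [0, 3.07], [-2.55, 2.55]. Speed limits (rad/s): [2.22, 2.22, 2.57, 3.14, 3.14, 3.14].

### API

Orientations are given as [roll, pitch, yaw] about the fixed x, y, z axes, in that order (R = Rz(yaw) Ry(pitch) Rx(roll)).
In Python, from cell import manip gives the robot as it stands.
- The arm moves only by the shell command python3 -m inch 'ROWS' [FORCE]. ROWS is a JSON object of lists of equal length, an entry for each row: "grip": the opening, from -1 (shut) to 1 (fully open), so that 0 is half open; "travel": the shift along the world's x, y, z in cm, a list of three; "turn": the turn, a rotation vector about the world's x, y, z in degrees, a list of three. A call has 1 to 10 rows; each row is the pose to reach, as a shift and turn from the pose measured when the call began; what a row does not reach only later rows make up. A row lasts 1/8 s, in which the tool goes at most 62.5 mm and 10.7 degrees, less where a joint would pass 70% of its speed; a pose out of reach is approached as far as the arm can. A call with a gripper value outside its range is refused whole. The fingers move at their own pace and stop on an object; FORCE is the grip in N (left out, the last holds). Time passes only in rows, so rows that repeat a pose let the fingers close. It gives the time, the measured TCP pose, the force and the opening at its end, in the units of the state.
- manip.read_state(): the state, without advancing time (a new reading comes with each control period).
- manip.camera(name): name is "side" or "top" or "wrist"; returns (picture, depth): 480x640x3 uint8, red, green, blue; 480x640 float32, mm along the optical axis (not along the pixel's ray), 0 where there is no reading.
- manip.calibration(name): a dict with "fx", "fy", "cx", "cy" (pixels), "world_from_camera" (4x4, takes a point from camera to world coordinates). Camera axes: x right, y up, looking along -z (the intrinsics and any distortion apply to the point x, -y, -z); pixel columns grow to the right and rows downward; lengths in mm; the calibration is good to about 2 mm. A picture is of the moment at which its call begins: read the wrist's pose just before it. calibration takes no time and is no camera call; for the wrist camera it gives the pose at the moment of the call.
- manip.sign_off(): hands the job in, once; it reports no verdict.
Trained networks look in the newest picture that a camera, given by its name, has taken for a name from the list of things; names that differ only in an ending like _2 or _b are one class to them, and where a whole thing is asked for, a point or a joint stands for the part that bears it (a point fixed in the world has none). Each returns a list of dicts, best first, with "p" (0 to 1); they miss things now and then, are a little off and sometimes report something else, mostly with a low value. They report only what shows in the picture. A call takes as long as a camera call.
- manip.look_for(camera, label): "bbox" ([left, top, right, bottom] in pixels, round what is visible of it).
The state is a dict: "clock": time; "joints": joint angles; "qd": joint speeds; "effort": joint torques, N m; "eef_pos": TCP position; "eef_rot": TCP orientation; "wrist_force": force on the tool from outside, world axes, zero at the start; "moment": the same for the moment, N m; "finger_gap": finger opening in mm.
Only numpy, scipy, OpenCV 4.12 (cv2) and the standard library are available. Lean on these libraries where they do the work, as an engineer would, in place of code of your own. Each camera call takes 0.05 s, during which the arm holds its last target.

## Working session

There is one attempt and no reset: what is moved stays moved. The work goes in short steps, Python scripts to look and compute and a shell command to move; the robot and the scene stay as the last step left them, time stands still between calls to the robot, and variables do not carry over. Pictures are saved under pics/ and viewed, and the job is handed in when it is done.

```bash
ls; mkdir -p pics; python3 - <<'E'
from cell import manip
import cv2
print(manip.read_state())
for n in ["side","top","wrist"]:
    p,d=manip.camera(n); cv2.imwrite(f"pics/{n}0.png",p[:,:,::-1]); print(n,manip.calibration(n))
    for l in ["specimen","holder","electrode","fuse_box","loupe","weight_200"]:
        print(l,[(r['bbox'],round(r['p'],2)) for r in manip.look_for(n,l)[:2]])
print(manip.read_state()['clock'])
E
```

```text
pics
{'clock': 0.0, 'joints': array([ 1.20139287e+00,  3.00488784e-01,  1.52158735e+00, -7.44754750e-06,
        1.32072771e+00, -6.65703254e-02]), 'qd': array([-2.07162877e-03,  1.27121735e-03, -2.78720534e-04,  2.62172022e-05,
       -4.33353596e-04,  3.58412754e-04]), 'effort': array([ 1.21761304e-04, -5.31815600e+01, -3.52730441e+01,  7.07505690e-02,
        2.44396337e-02, -5.34458502e-05]), 'eef_pos': array([163.91412887, 524.72006945, 204.8739878 ]), 'eef_rot': array([-3.14038366e+00, -7.33722458e-05,  2.83876133e+00]), 'wrist_force': array([ 0.34273125, -0.20315268,  0.74480622]), 'moment': array([ 0.01207017, -0.00753556,  0.00671102]), 'finger_gap': 93.94125256004128}
side {'fx': 563.1793205467262, 'fy': 563.1793205467262, 'cx': 333.24579780453297, 'cy': 234.26379436967088, 'world_from_camera': array([[-9.49774249e-01,  1.56145898e-01, -2.71196120e-01,
         3.21209204e+02],
       [-3.12899634e-01, -4.87047759e-01,  8.15400699e-01,
         8.37523686e+02],
       [-4.76398787e-03,  8.59303752e-01,  5.11443414e-01,
         5.15755650e+02],
       [ 0.00000000e+00,  0.0
[... 983 characters left out ...]
.6], 0.89)]
fuse_box [([347.6, 145.9, 389.0, 179.9], 0.61)]
loupe [([269.2, 159.8, 289.2, 178.7], 0.65)]
weight_200 [([334.4, 323.8, 351.8, 337.8], 0.76)]
wrist {'fx': 331.2519226474636, 'fy': 331.2519226474636, 'cx': 313.3742250566627, 'cy': 247.39237695770805, 'world_from_camera': array([[ 2.97702633e-01, -9.22118262e-01, -2.47125583e-01,
         9.21311939e+01],
       [ 9.54658631e-01,  2.87610155e-01,  7.68589450e-02,
         5.47268640e+02],
       [ 2.02790408e-04, -2.58801681e-01,  9.65930458e-01,
         3.84198044e+02],
       [ 0.00000000e+00,  0.00000000e+00,  0.00000000e+00,
         1.00000000e+00]])}
specimen []
holder []
electrode []
fuse_box []
loupe []
weight_200 []
1.05
```

```bash
python3 - <<'E'
import cv2
a=cv2.imread("pics/top0.png");cv2.imwrite("pics/topc.png",cv2.resize(a[130:350,230:450],None,fx=2.7,fy=2.7,interpolation=cv2.INTER_CUBIC))
a=cv2.imread("pics/side0.png");cv2.imwrite("pics/sidec.png",cv2.resize(a[190:360,190:450],None,fx=3,fy=3,interpolation=cv2.INTER_CUBIC))
E
```

```text
(no output)
```

View pics/topc.png

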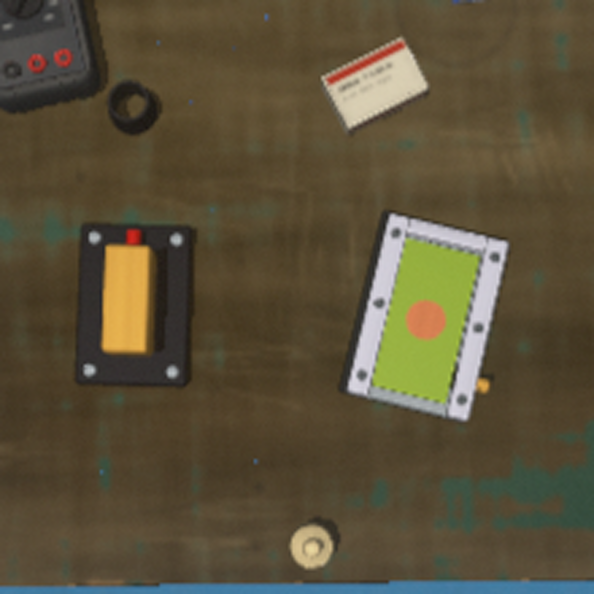

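View pics/sidec.png

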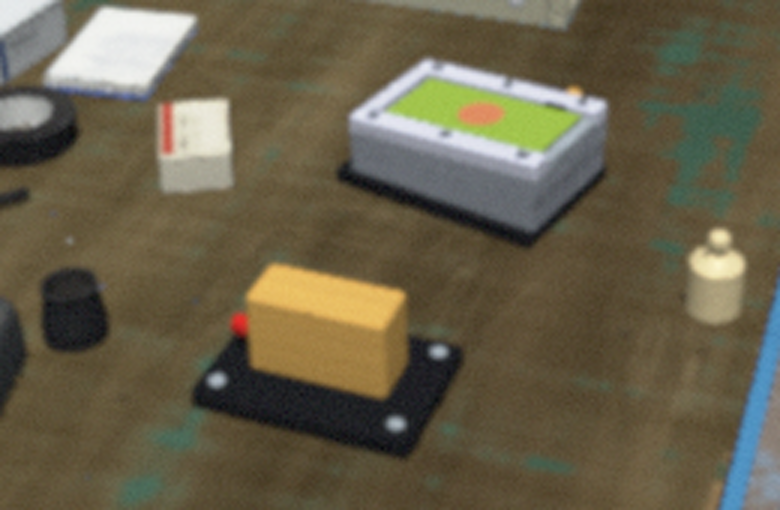

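View pics/top0.png

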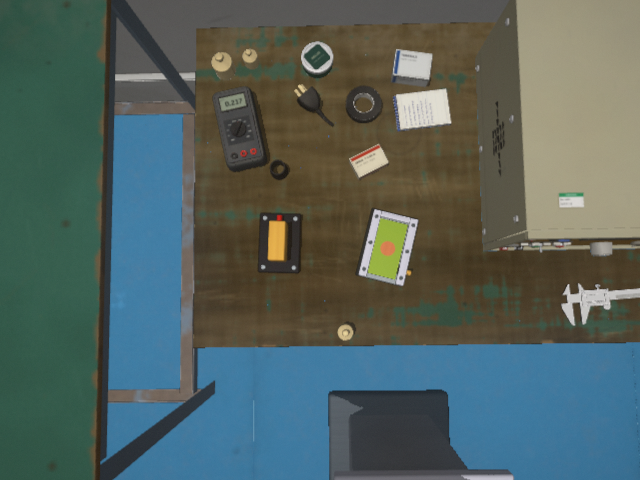

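Top view: the plate is at about (388,248) with the mouth facing the robot. The electrode is at about (279,241), the weight at (345,331), the loupe at (279,169) and the carton at (368,161). Next I'll measure poses.

```bash
cat > h.py <<'E'
import numpy as np, cv2
from cell import manip
def world(cal,u,v,z):
    """ray-plane z"""
    T=cal['world_from_camera']; d=np.array([(u-cal['cx'])/cal['fx'],-(v-cal['cy'])/cal['fy'],-1.])
    d=T[:3,:3]@d; o=T[:3,3]; return o+d*(z-o[2])/d[2]
def wdepth(cal,u,v,D):
    T=cal['world_from_camera']; p=np.array([(u-cal['cx'])/cal['fx'],-(v-cal['cy'])/cal['fy'],-1.])*D
    return T[:3,:3]@p+T[:3,3]
def proj(cal,P):
    T=cal['world_from_camera']; p=T[:3,:3].T@(np.asarray(P,float)-T[:3,3]); p=p/-p[2]
    return cal['cx']+cal['fx']*p[0], cal['cy']-cal['fy']*p[1]
def blob(img,lo,hi,box=None,fill=True):
    hsv=cv2.cvtColor(img,cv2.COLOR_RGB2HSV); m=cv2.inRange(hsv,lo,hi)
    if box: k=np.zeros_like(m); l,t,r,b=map(int,box); k[t:b,l:r]=1; m*=k
    cs,_=cv2.findContours(m,cv2.RETR_EXTERNAL,cv2.CHAIN_APPROX_NONE)
    return max(cs,key=cv2.contourArea)
def rect(cal,c,z):
    P=np.array([world(cal,u,v,z)[:2] for u,v in c.reshape(-1,2)],np.float32)
    r=cv2.minAreaRect(P); return r
GREEN=((30,100,80),(50,255,255)); BRASS=((12,110,130),(26,255,255)); COP=((3,100,120),(14,255,255))
E
python3 - <<'E'
from h import *
for n in ["top","side"]:
    p,d=manip.camera(n); cal=manip.calibration(n)
    sb=[r['bbox'] for r in manip.look_for(n,"specimen")[:1]]; eb=[r['bbox'] for r in manip.look_for(n,"electrode")[:1]]
    g=lambda b:[b[0]-6,b[1]-6,b[2]+6,b[3]+6]
    c=blob(p,*GREEN,g(sb[0])); print(n,"plate",rect(cal,c,46+0))
    c=blob(p,*COP,g(sb[0])); M=cv2.moments(c); print("dot",world(cal,M['m10']/M['m00'],M['m01']/M['m00'],46),M['m00'])
    if n=="top":
        c=blob(p,*BRASS,g(eb[0])); print("bar",rect(cal,c,55))
        print("holder box ang"); 
        # heights
        for uv in [(388,248),(279,241),(520,150),(490,240),(345,331),(325,200)]: print(uv,wdepth(cal,*uv,d[uv[1],uv[0]]).round())
        hsv=cv2.cvtColor(p,cv2.COLOR_RGB2HSV); print(hsv[241,279],hsv[230,388],hsv[248,388],hsv[248,365])
    for l,z in [("fuse_box",24),("loupe",31),("weight_200",40)]:
        for r in manip.look_for(n,l)[:1]:
            b=r['bbox']; print(l,world(cal,(b[0]+b[2])/2,(b[1]+b[3])/2,z/2).round(),r['p'])
E
```

```text
top plate ((551.7261352539062, 58.67377471923828), (50.22805404663086, 98.26763916015625), 75.30490112304688)
dot [552.18262489  59.20213549  46.        ] 127.5
bar ((567.620849609375, 253.04122924804688), (29.053056716918945, 68.77238464355469), 87.66181945800781)
holder box ang
(388, 248) [552.  58.  47.]
(279, 241) [566. 248.  55.]
(520, 150) [ 676. -115.  215.]
(490, 240) [ 562. -115.   62.]
(345, 331) [409. 136.  45.]
(325, 200) [647. 168.   1.]
[ 19 170 226] [ 37 164 176] [ 10 156 214] [124  10 195]
fuse_box [715.  84.  12.] 0.81
loupe [701. 252.  16.] 0.78
weight_200 [407. 134.  20.] 0.67
side plate ((549.0762939453125, 56.920936584472656), (45.82353210449219, 95.93295288085938), 80.0365982055664)
dot [550.94616508  59.31458774  46.        ] 48.5
fuse_box [709.  87.  12.] 0.77
loupe [703. 252.  16.] 0.97
weight_200 [403. 141.  20.] 0.87
```

```bash
python3 -m inch '{"grip":[-1,-1,-1,-1,-1,-1,-1,-1,-1,-1],"travel":[[44.6,-48.1,-3],[44.6,-48.1,-3],[44.6,-48.1,-3],[44.6,-48.1,-3],[44.6,-48.1,-3],[44.6,-48.1,-3],[44.6,-48.1,-3],[44.6,-48.1,-3],[44.6,-48.1,-3],[44.6,-48.1,-3]],"turn":[[0,0,2.7],[0,0,2.7],[0,0,2.7],[0,0,2.7],[0,0,2.7],[0,0,2.7],[0,0,2.7],[0,0,2.7],[0,0,2.7],[0,0,2.7]]}' 20
```

```text
clock: 2.9
eef_pos: [589.7, 65.4, 176.9]
eef_rot: [3.141, 0.0, 2.886]
wrist_force: [-0.6, 1.4, -0.4]
finger_gap: 0.9
```

```bash
python3 -m inch '{"grip":[-1,-1,-1,-1],"travel":[[2,-2.1,-4.7],[2,-2.1,-4.7],[2,-2.1,-4.7],[2,-2.1,-4.7]],"turn":[[0,0,0],[0,0,0],[0,0,0],[0,0,0]]}' 20
python3 - <<'E'
from h import *
s=manip.read_state(); print(s['eef_pos'],s['eef_rot'],s['wrist_force'])
cal=manip.calibration("wrist"); p,d=manip.camera("wrist"); cv2.imwrite("pics/w1.png",p[:,:,::-1])
print(cal['world_from_camera'].round(3))
for l in ["specimen","holder"]: print(manip.look_for("wrist",l)[:2])
E
```

```text
clock: 3.4
eef_pos: [610.0, 45.4, 131.9]
eef_rot: [3.141, 0.003, 2.887]
wrist_force: [-0.8, 0.1, 0.2]
finger_gap: 0.3
[609.9646872   45.39996153 131.88044291] [3.14063240e+00 2.87638993e-03 2.88705362e+00] [-0.82804818  0.09765381  0.18444643]
[[ 2.51000e-01 -9.34000e-01 -2.53000e-01  5.36555e+02]
 [ 9.68000e-01  2.43000e-01  6.50000e-02  6.41860e+01]
 [ 1.00000e-03 -2.62000e-01  9.65000e-01  3.10403e+02]
 [ 0.00000e+00  0.00000e+00  0.00000e+00  1.00000e+00]]
[{'bbox': [479.7, 60.0, 592.7, 206.3], 'p': 0.43}]
[{'bbox': [483.4, 62.7, 592.6, 209.7], 'p': 0.73}, {'bbox': [247.1, 95.5, 364.9, 254.4], 'p': 0.57}]
```

View pics/w1.png

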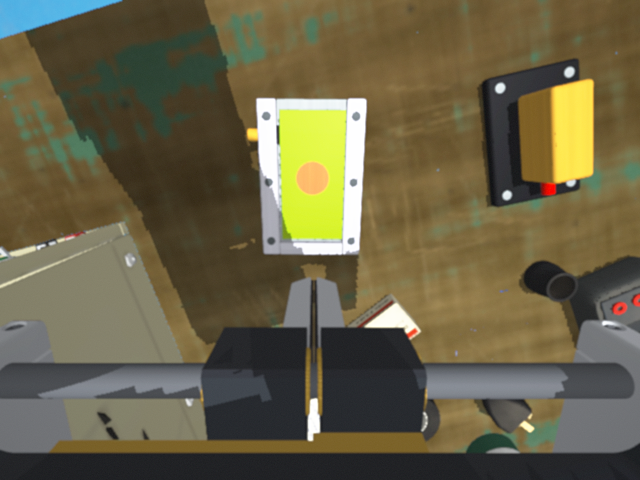

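The wrist view shows the plate dot at (312,178), the mouth edge at row ~100, the screw cap at (251,134) and the bar at about (560,130). The plate is aligned with the image columns.

```bash
python3 - <<'E'
from h import *
cal=manip.calibration("wrist"); p,d=manip.camera("wrist")
hsv=cv2.cvtColor(p,cv2.COLOR_RGB2HSV); print(hsv[120,310],hsv[178,312],hsv[230,285],hsv[130,560])
m=(245,90,380,260)
c=blob(p,(26,60,60),(50,255,255),m); print(cv2.boundingRect(c),rect(cal,c,46.5))
c=blob(p,(3,80,100),(18,255,255),m); M=cv2.moments(c); print(world(cal,M['m10']/M['m00'],M['m01']/M['m00'],46))
c=blob(p,(18,80,200),(28,255,255),(515,75,600,190)); r=rect(cal,c,55);print("brass incl side",r)
print([ (wdepth(cal,u,v,d[v,u])).round(1).tolist() for u,v in [(312,125),(312,225),(312,178),(312,247),(356,150),(355,220),(555,105),(560,165)]])
# dump edges along columns center: rows where green starts/ends
h=hsv[:,312].astype(int)
print([(v,hsv[v,300].tolist()) for v in list(range(94,114))+list(range(234,258))])
E
python3 - <<'E'
import cv2
a=cv2.imread("pics/w1.png");cv2.imwrite("pics/w1c.png",cv2.resize(a[85:265,240:380],None,fx=3.3,fy=3.3,interpolation=cv2.INTER_CUBIC))
E
```

```text
[ 33 176 250] [ 17 147 254] [ 37 209 145] [ 26 173 254]
(278, 109, 69, 131) ((550.46484375, 59.46752166748047), (51.08173370361328, 98.92105102539062), 75.41510772705078)
[551.12441526  59.57445442  46.        ]
brass incl side ((567.1644287109375, 252.1077880859375), (29.10199737548828, 68.67930603027344), 87.89140319824219)
[[513.5, 69.1, 47.8], [587.7, 49.7, 43.0], [551.0, 59.3, 46.2], [605.5, 45.0, 43.9], [539.2, 96.7, 49.3], [592.3, 84.6, 44.1], [544.8, 241.2, 53.6], [588.0, 241.4, 54.6]]
[(94, [20, 133, 111]), (95, [19, 135, 113]), (96, [19, 132, 114]), (97, [18, 127, 116]), (98, [20, 53, 135]), (99, [65, 8, 197]), (100, [93, 9, 242]), (101, [97, 9, 248]), (102, [98, 8, 246]), (103, [94, 8, 245]), (104, [98, 8, 245]), (105, [98, 8, 245]), (106, [94, 8, 245]), (107, [100, 9, 246]), (108, [101, 12, 243]), (109, [44, 32, 237]), (110, [35, 124, 245]), (111, [34, 177, 249]), (112, [33, 182, 249]), (113, [33, 180, 249]), (234, [35, 217, 242]), (235, [34, 218, 242]), (236, [34, 219, 242]), (237, [35, 210, 242]), (238, [36, 150, 236]), (239, [43, 59, 224]), (240, [81, 16, 221]), (241, [104, 18, 210]), (242, [115, 17, 194]), (243, [117, 10, 229]), (244, [120, 4, 254]), (245, [120, 1, 255]), (246, [120, 3, 254]), (247, [120, 9, 234]), (248, [118, 16, 191]), (249, [120, 15, 174]), (250, [117, 15, 170]), (251, [117, 14, 168]), (252, [114, 15, 170]), (253, [116, 11, 159]), (254, [150, 6, 128]), (255, [16, 46, 94]), (256, [20, 116, 77]), (257, [20, 124, 76])]
```

View pics/w1c.png

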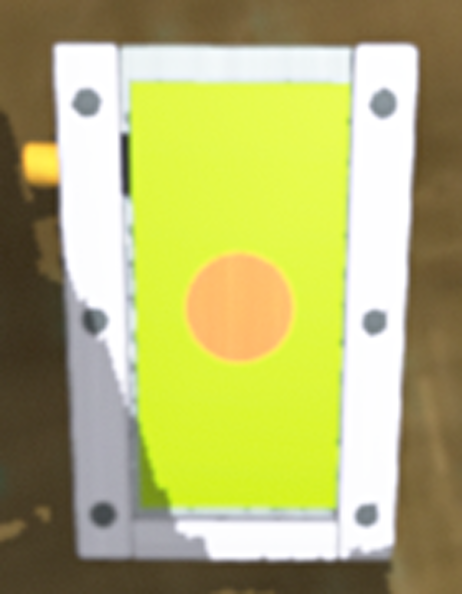

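```bash
python3 -m inch '{"grip":[-1,-1,-1,-1,-1,-1],"travel":[[-4.7,1.1,-4],[-4.7,1.1,-7.2],[-4.7,1.1,-7.7],[-4.7,1.1,-7.7],[-4.7,1.1,-7.7],[-4.7,1.1,-7.7]],"turn":[[0.86,3.29,0],[0.86,3.29,0],[0.86,3.29,0],[0.86,3.29,0],[0.86,3.29,0],[0.86,3.29,0]]}' 20
```

```text
clock: 4.35
eef_pos: [563.3, 55.9, 54.8]
eef_rot: [3.141, -0.056, 2.886]
wrist_force: [0.1, 0.3, 0.1]
finger_gap: 0.6
```

```bash
python3 -m inch '{"grip":[-1,-1,-1],"travel":[[0,0,-0.4],[0,0,-0.4],[0,0,-0.4]],"turn":[[0,0,0],[0,0,0],[0,0,0]]}' 20; python3 -c "
from cell import manip
s=manip.read_state();print(s['eef_pos'],s['eef_rot'],s['wrist_force'])"
```

```text
clock: 4.72
eef_pos: [563.3, 55.9, 50.7]
eef_rot: [3.141, -0.056, 2.886]
wrist_force: [1.1, -0.2, -0.1]
finger_gap: 0.7
[563.31762633  55.87354397  50.72778489] [ 3.14064698 -0.05640656  2.88648208] [ 1.13103204 -0.24821172 -0.11753135]
```

```bash
for i in 1; do python3 -m inch '{"grip":[-1,-1,-1,-1],"travel":[[0,0,-0.1],[0,0,-0.2],[0,0,-0.3],[0,0,-0.3]],"turn":[[0,0,0],[0,0,0],[0,0,0],[0,0,0]]}' 20; done
```

```text
clock: 5.22
eef_pos: [563.2, 55.9, 47.6]
eef_rot: [3.141, -0.057, 2.887]
wrist_force: [-0.3, 0.0, -0.1]
finger_gap: 0.4
```

```bash
python3 -m inch '{"grip":[-1,-1,-1],"travel":[[0,0,-0.05],[0,0,-0.1],[0,0,-0.1]],"turn":[[0,0,0],[0,0,0],[0,0,0]]}' 20
```

```text
clock: 5.6
eef_pos: [563.2, 55.9, 46.6]
eef_rot: [3.141, -0.057, 2.886]
wrist_force: [0.4, -0.7, 0.2]
finger_gap: 0.4
```

```bash
python3 -m inch '{"grip":[-1,-1],"travel":[[0,0,-0.05],[0,0,-0.05]],"turn":[[0,0,0],[0,0,0]]}' 20
```

```text
clock: 5.85
eef_pos: [563.2, 55.9, 46.0]
eef_rot: [3.141, -0.057, 2.886]
wrist_force: [-0.1, 0.0, -0.6]
finger_gap: 0.7
```

```bash
python3 -m inch '{"grip":[-1,-1],"travel":[[0,0,-0.03],[0,0,-0.03]],"turn":[[0,0,0],[0,0,0]]}' 20
```

```text
clock: 6.1
eef_pos: [563.2, 55.9, 45.8]
eef_rot: [3.141, -0.057, 2.887]
wrist_force: [0.0, -0.4, 0.5]
finger_gap: 0.3
```

```bash
python3 -m inch '{"grip":[-1,-1],"travel":[[0,0,-0.03],[0,0,-0.03]],"turn":[[0,0,0],[0,0,0]]}' 20
```

```text
clock: 6.35
eef_pos: [563.3, 55.9, 45.7]
eef_rot: [3.141, -0.056, 2.887]
wrist_force: [-0.5, 0.4, 3.8]
finger_gap: 0.3
```

```bash
python3 -m inch '{"grip":[-1,-1],"travel":[[0,0,-0.02],[0,0,-0.02]],"turn":[[0,0,0],[0,0,0]]}' 20
```

```text
clock: 6.6
eef_pos: [563.4, 55.9, 45.7]
eef_rot: [3.141, -0.056, 2.886]
wrist_force: [-0.8, 0.0, 5.5]
finger_gap: 0.6
```

```bash
python3 -m inch '{"grip":[-1,-1],"travel":[[0,0,-0.035],[0,0,-0.035]],"turn":[[0,0,0],[0,0,0]]}' 20; python3 -c "
from cell import manip
s=manip.read_state();print(s['eef_pos'],s['wrist_force'])"
```

```text
clock: 6.85
eef_pos: [563.5, 55.9, 45.7]
eef_rot: [3.14, -0.056, 2.887]
wrist_force: [-0.8, -0.7, 7.1]
finger_gap: 0.7
[563.52595877  55.88129591  45.68889046] [-0.79300116 -0.68046575  7.14760838]
```

```bash
python3 -m inch '{"grip":[-1,-1,-1],"travel":[[0,0,-0.045],[0,0,-0.05],[0,0,-0.05]],"turn":[[0,0,0],[0,0,0],[0,0,0]]}' 20; python3 -c "
from cell import manip
s=manip.read_state();print(s['eef_pos'],s['wrist_force'])"
```

```text
clock: 7.22
eef_pos: [563.8, 55.8, 45.7]
eef_rot: [3.14, -0.055, 2.886]
wrist_force: [-1.8, -0.3, 8.5]
finger_gap: 0.4
[563.77700828  55.81178465  45.67660051] [-1.82212564 -0.33068295  8.52791161]
```

```bash
python3 -m inch '{"grip":[-1,-1,-1,-1,-1,-1],"travel":[[0,0,-0.06],[-0.1,0.026,-0.056],[-0.2,0.052,-0.05],[-0.3,0.078,-0.044],[-0.4,0.104,-0.038],[-0.5,0.13,-0.032]],"turn":[[0,0,0],[0,0,0],[0,0,0],[0,0,0],[0,0,0],[0,0,0]]}' 20; python3 - <<'E'
from h import *
s=manip.read_state();print(s['eef_pos'],s['wrist_force'])
p,d=manip.camera("top");cal=manip.calibration("top")
c=blob(p,*GREEN,(350,200,425,300)); print(rect(cal,c,46))
c=blob(p,*COP,(350,200,425,300)); M=cv2.moments(c); print("dot",world(cal,M['m10']/M['m00'],M['m01']/M['m00'],46),M['m00'])
cv2.imwrite("pics/t1.png",cv2.resize(p[190:310,340:440],None,fx=5,fy=5)[:,:,::-1])
E
```

```text
clock: 7.98
eef_pos: [559.6, 57.0, 45.9]
eef_rot: [3.14, -0.053, 2.886]
wrist_force: [2.4, -0.0, 6.1]
finger_gap: 0.3
[559.59973625  57.00976628  45.93076006] [ 2.41919733 -0.04737099  6.08790038]
((520.3102416992188, 90.13349151611328), (10.452988624572754, 29.683210372924805), 88.79369354248047)Traceback (most recent call last):
  File "<stdin>", line 5, in <module>
  File "h.py", line 17, in blob
    return max(cs,key=cv2.contourArea)
ValueError: max() iterable argument is empty
```

```bash
cat >> h.py <<'E'
def wview(name):
    cal=manip.calibration("wrist"); s=manip.read_state(); p,d=manip.camera("wrist"); cv2.imwrite(f"pics/{name}.png",p[:,:,::-1])
    print(s['eef_pos'].round(2),s['eef_rot'].round(3),s['wrist_force'].round(1),s['clock'])
    return cal,p,d
E
python3 - <<'E'
from h import *
wview("w2")
p,d=manip.camera("side"); cv2.imwrite("pics/s2.png",cv2.resize(p[190:300,280:420],None,fx=4,fy=4)[:,:,::-1])
E
```

```text
[559.54  57.05  45.95] [ 3.14  -0.053  2.886] [2.1 1.  5.6] 8.025
```

View pics/w2.png

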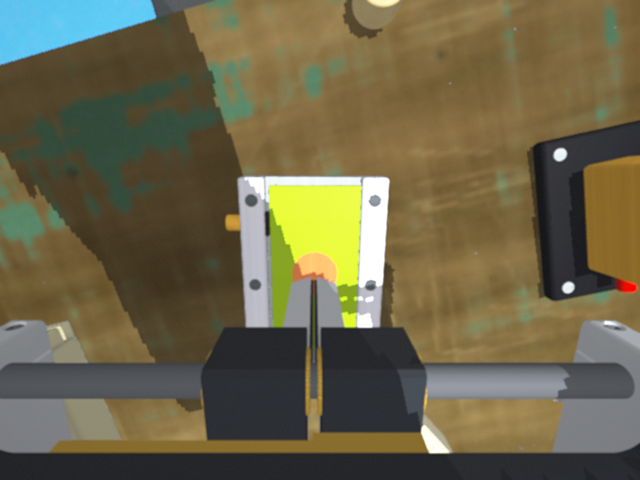

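View pics/s2.png

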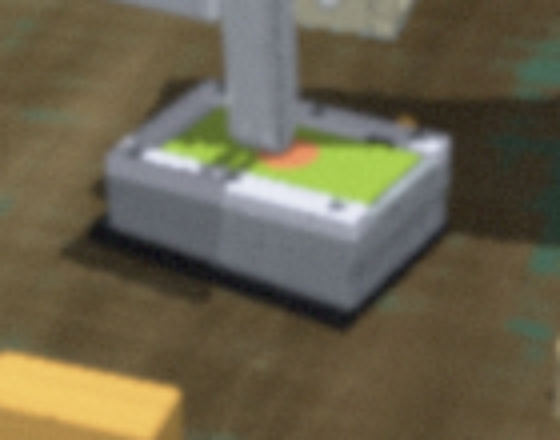

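```bash
python3 -m inch '{"grip":[-1,-1,-1,-1,-1,-1,-1,-1],"travel":[[0,0,-0.06],[-0.1,0.026,-0.07],[-0.2,0.052,-0.065],[-0.35,0.092,-0.055],[-0.5,0.13,-0.047],[-0.65,0.17,-0.038],[-0.8,0.21,-0.03],[-0.95,0.25,-0.022]],"turn":[[0,0,0],[0,0,0],[0,0,0],[0,0,0],[0,0,0],[0,0,0],[0,0,0],[0,0,0]]}' 20; python3 - <<'E'
from h import *
wview("w3")
E
```

```text
clock: 9.12
eef_pos: [551.0, 59.3, 46.5]
eef_rot: [3.139, -0.05, 2.886]
wrist_force: [2.3, -1.3, 6.1]
finger_gap: 0.3
[551.01  59.34  46.48] [ 3.139 -0.05   2.886] [ 2.3 -1.3  6.1] 9.125
```

View pics/w3.png

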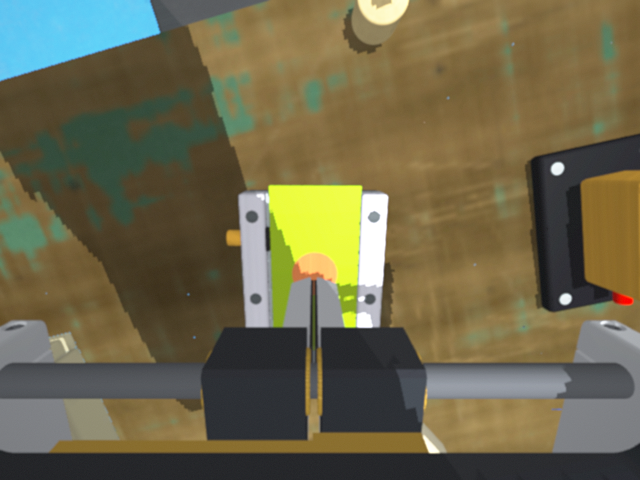

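```bash
python3 -m inch '{"grip":[-1,-1,-1,-1,-1,-1,-1,-1,-1,-1],"travel":[[0,0,-0.06],[-0.1,0.026,-0.075],[-0.25,0.065,-0.07],[-0.4,0.105,-0.061],[-0.55,0.144,-0.052],[-0.7,0.183,-0.043],[-0.85,0.223,-0.035],[-1.0,0.262,-0.026],[-1.15,0.30,-0.017],[-1.3,0.34,-0.008]],"turn":[[0,0,0],[0.05,0.15,0],[0.1,0.3,0],[0.1,0.3,0],[0.1,0.3,0],[0.1,0.3,0],[0.1,0.3,0],[0.1,0.3,0],[0.1,0.3,0],[0.1,0.3,0]]}' 20; python3 - <<'E'
from h import *
wview("w4")
E
```

```text
clock: 10.42
eef_pos: [539.0, 62.6, 47.2]
eef_rot: [3.139, -0.053, 2.886]
wrist_force: [3.0, -1.5, 6.6]
finger_gap: 0.3
[538.95  62.58  47.24] [ 3.139 -0.053  2.886] [ 3.  -1.5  6.6] 10.425
```

View pics/w4.png

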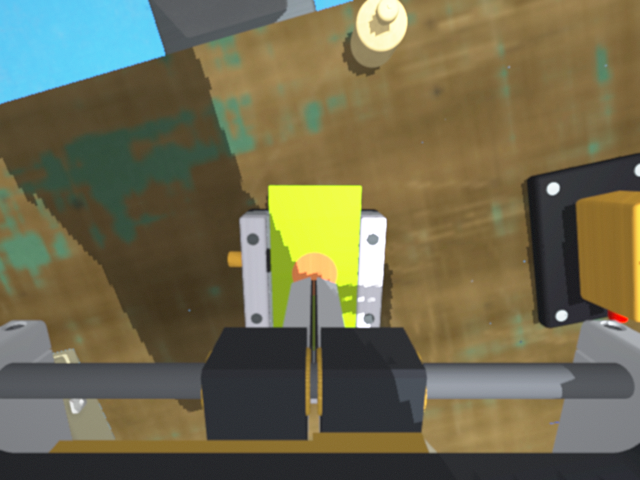

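```bash
python3 -m inch '{"grip":[-1,-1,-1,-1,-1,-1,-1,-1,-1,-1],"travel":[[0,0,-0.06],[-0.1,0.026,-0.075],[-0.25,0.065,-0.07],[-0.4,0.105,-0.061],[-0.55,0.144,-0.052],[-0.7,0.183,-0.043],[-0.85,0.223,-0.035],[-1.0,0.262,-0.026],[-1.15,0.30,-0.017],[-1.3,0.34,-0.008]],"turn":[[0,0,0],[0.05,0.15,0],[0.1,0.2,0],[0.1,0.2,0],[0.1,0.2,0],[0.1,0.2,0],[0.1,0.2,0],[0.1,0.2,0],[0.1,0.2,0],[0.1,0.2,0]]}' 20; python3 - <<'E'
from h import *
wview("w5")
E
```

```text
clock: 11.72
eef_pos: [526.9, 65.8, 47.9]
eef_rot: [3.137, -0.054, 2.886]
wrist_force: [1.8, -1.6, 8.5]
finger_gap: 0.5
[526.85  65.82  47.94] [ 3.137 -0.054  2.886] [ 1.8 -1.6  8.5] 11.725
```

View pics/w5.png

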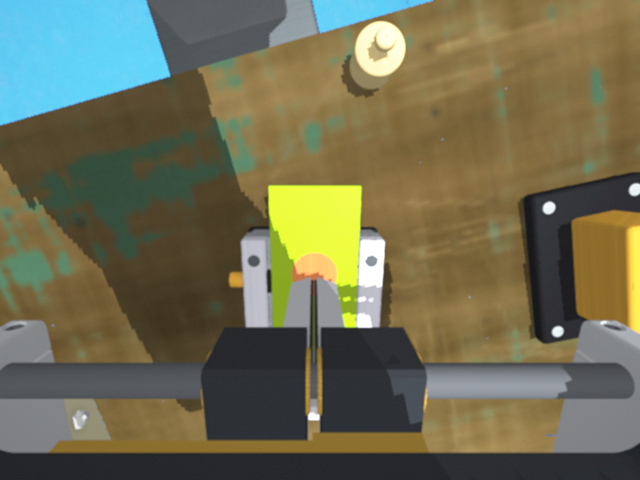

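```bash
python3 -m inch '{"grip":[-1,-1,-1,-1,-1,-1,-1,-1,-1,-1],"travel":[[0,0,-0.06],[-0.1,0.026,-0.065],[-0.25,0.065,-0.061],[-0.4,0.105,-0.052],[-0.55,0.144,-0.043],[-0.7,0.183,-0.034],[-0.85,0.223,-0.026],[-1.0,0.262,-0.017],[-1.15,0.30,-0.01],[-1.15,0.30,-0.01]],"turn":[[0,0,0],[0.05,0.1,0],[0.1,0.1,0],[0.1,0.1,0],[0.1,0.1,0],[0.1,0.1,0],[0.1,0.1,0],[0.1,0.1,0],[0.1,0.1,0],[0.1,0.1,0]]}' 20; python3 - <<'E'
from h import *
cal,p,d=wview("w6")
c=blob(p,(26,60,60),(50,255,255),(240,150,390,330)); b=cv2.boundingRect(c); print(b)
print("front mid top",world(cal,b[0]+b[2]/2-0.5,b[1],51.5))
for u in (254,370):
  col=p[195:290,u].astype(int).sum(1); print(col[::2].tolist())
print([wdepth(cal,u,v,d[v,u]).round(1).tolist() for u,v in [(315,192),(315,215),(315,240)]])
E
```

```text
clock: 13.02
eef_pos: [516.1, 68.8, 48.6]
eef_rot: [3.136, -0.054, 2.887]
wrist_force: [1.7, -1.4, 7.0]
finger_gap: -0.2
[516.12  68.75  48.62] [ 3.136 -0.054  2.887] [ 1.7 -1.4  7. ] 13.025
(267, 185, 95, 144)
front mid top [456.57456825  84.51688693  51.5       ]
[328, 327, 326, 320, 317, 319, 254, 183, 183, 185, 179, 178, 180, 181, 179, 183, 183, 185, 189, 190, 194, 193, 182, 167, 90, 169, 305, 335, 332, 337, 409, 458, 513, 573, 578, 578, 578, 579, 582, 527, 284, 252, 257, 255, 245, 412, 578, 579]
[320, 325, 326, 328, 326, 326, 325, 323, 323, 326, 326, 324, 331, 327, 321, 320, 309, 305, 308, 310, 308, 312, 303, 272, 127, 187, 334, 352, 390, 408, 525, 556, 704, 765, 764, 763, 764, 764, 765, 765, 458, 437, 450, 446, 386, 414, 574, 577]
[[460.3, 84.1, 51.3], [472.4, 81.0, 49.8], [485.9, 77.5, 49.7]]
```

View pics/w6.png

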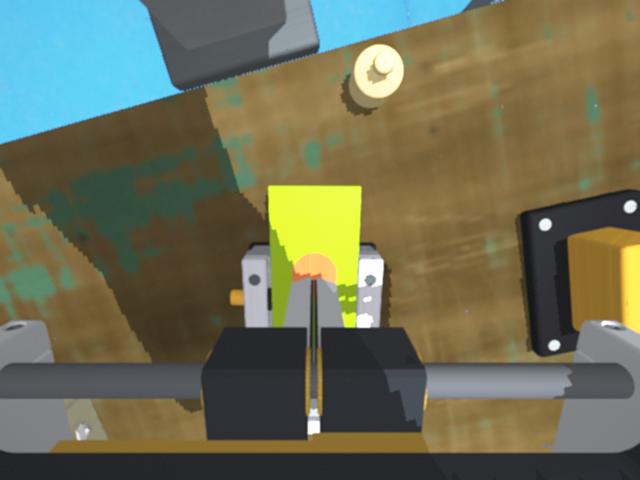

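```bash
python3 - <<'E'
from h import *
cal=manip.calibration("wrist")
e=np.array([np.cos(np.radians(-14.6)),np.sin(np.radians(-14.6))]); f=np.array([456.6,84.5])
for u,v in [(254,257),(370,258),(254,255),(370,260)]:
    w=world(cal,u,v,52); print(w, (w[:2]-f)@e)
E
```

```text
[486.20345734  42.36821477  52.        ] 39.267669208473656
[503.11951501 104.64118824  52.        ] 39.94038488803835
[485.11008413  42.69664699  52.        ] 38.126814229747204
[504.24060695 104.39101919  52.        ] 41.08833579150509
```

```bash
python3 -m inch '{"grip":[-1,-1,-1,-1,0.6,0.6,0.6,0.6,0.6,0.6],"travel":[[0,0,0.05],[0,0,0.2],[0,0,1],[0,0,4],[-2,0.55,5],[-4.1,1.1,5],[-4.1,1.1,5],[-4.1,1.1,5],[-4.1,1.1,5],[-4.1,1.1,5]],"turn":[[0,0,0],[0,0,0],[0,0,0],[0,0,0],[0,0,0],[0.3,0.1,0],[0.3,0.1,0],[0.3,0.1,0],[0.3,0.1,0],[0.3,0.1,0]]}' 20; python3 - <<'E'
from h import *
cal,p,d=wview("w7")
p,d=manip.camera("side"); cv2.imwrite("pics/s7.png",cv2.resize(p[170:310,270:450],None,fx=4,fy=4)[:,:,::-1])
E
```

```text
clock: 14.32
eef_pos: [475.4, 79.6, 98.4]
eef_rot: [3.131, -0.057, 2.887]
wrist_force: [0.1, 0.2, -1.1]
finger_gap: 56.9
[475.36  79.62  98.44] [ 3.131 -0.057  2.887] [ 0.1  0.2 -1.1] 14.325
```

View pics/w7.png

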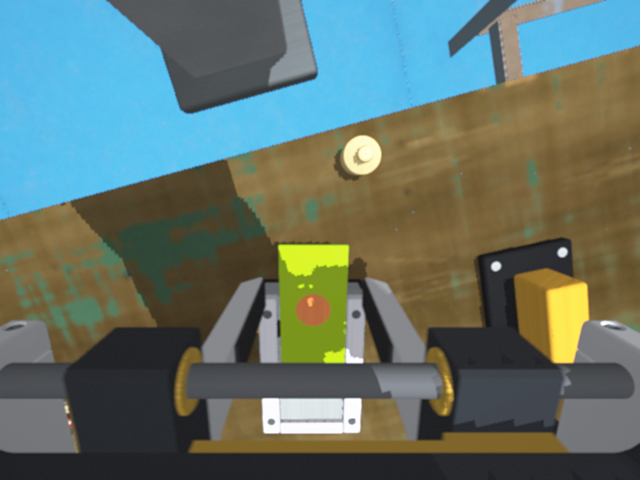

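View pics/s7.png

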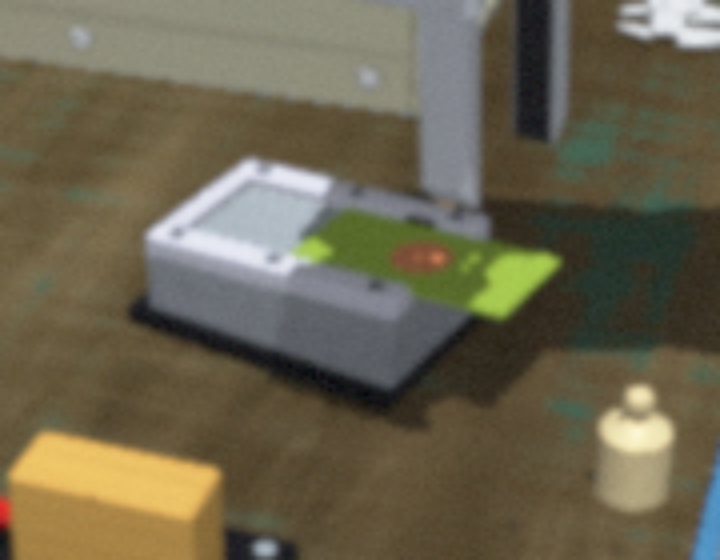

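```bash
python3 -m inch '{"grip":[0.6,0.6,0.6,0.6,0.6,0.6,0.6],"travel":[[0,0,0],[0,0,-1],[0,0,-3],[0,0,-5],[0,0,-6.8],[0,0,-6.8],[0,0,-6.8]],"turn":[[-0.3,0.1,0],[-0.58,0.15,0],[-0.58,0.15,0],[-0.58,0.15,0],[-0.58,0.15,0],[-0.58,0.15,0],[-0.58,0.15,0]]}' 20; python3 - <<'E'
from h import *
cal,p,d=wview("w8")
p,d=manip.camera("side"); cv2.imwrite("pics/s8.png",cv2.resize(p[170:310,270:450],None,fx=4,fy=4)[:,:,::-1])
E
```

```text
clock: 15.3
eef_pos: [475.5, 79.7, 30.8]
eef_rot: [3.141, -0.057, 2.886]
wrist_force: [0.1, -0.3, 0.7]
finger_gap: 75.1
[475.46  79.74  30.84] [ 3.141 -0.057  2.886] [ 0.1 -0.3  0.7] 15.3
```

View pics/w8.png

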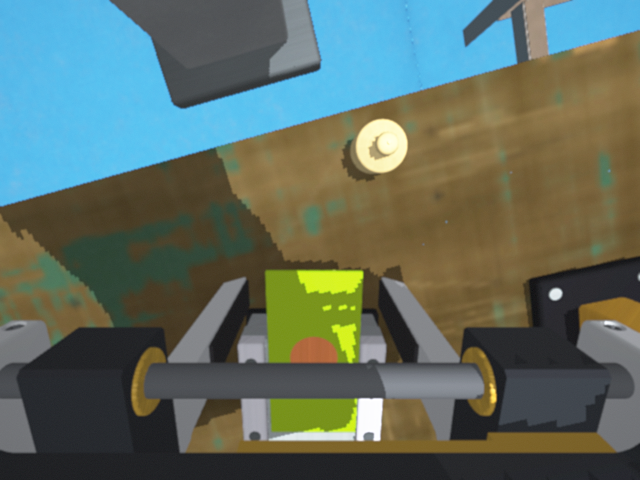

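View pics/s8.png

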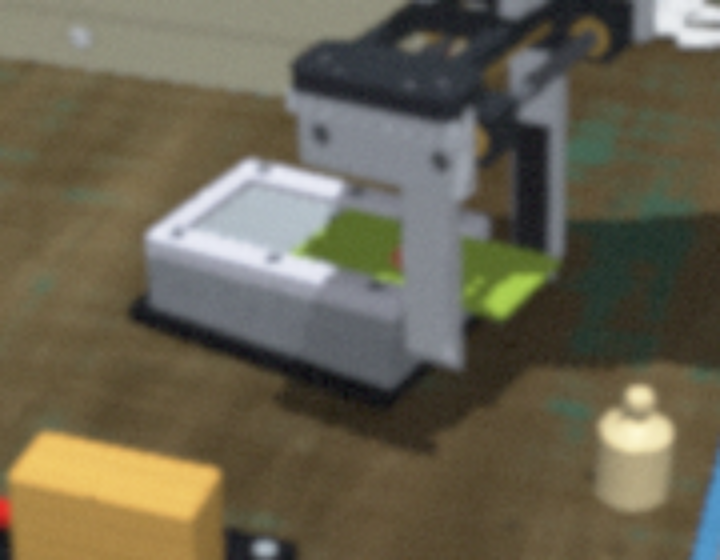

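Fingers straddle the free end, clear of the holder, and the plate (266–363) is centred between them. Closing.

```bash
python3 -m inch '{"grip":[-0.1,-0.1,-0.1,-0.1,-0.1,-0.1,-0.1,-0.1],"travel":[[0,0,0],[0,0,0],[0,0,0],[0,0,0],[0,0,0],[0,0,0],[0,0,0],[0,0,0]],"turn":[[0,0,0],[0,0,0],[0,0,0],[0,0,0],[0,0,0],[0,0,0],[0,0,0],[0,0,0]]}' 12
```

```text
clock: 16.4
eef_pos: [475.7, 79.7, 31.1]
eef_rot: [3.141, -0.056, 2.886]
wrist_force: [-0.2, 0.8, 1.3]
finger_gap: 49.5
```

```bash
python3 -m inch '{"grip":[-1,-1,-1],"travel":[[0,0,0],[0,0,0],[0,0,0]],"turn":[[0,0,0],[0,0,0],[0,0,0]]}' 30; python3 - <<'E'
from h import *
cal,p,d=wview("w9")
E
```

```text
clock: 16.77
eef_pos: [475.7, 79.7, 31.2]
eef_rot: [3.141, -0.056, 2.886]
wrist_force: [1.3, -0.2, 1.9]
finger_gap: 48.9
[475.69  79.75  31.16] [ 3.141 -0.056  2.886] [ 1.3 -0.2  1.9] 16.775
```

View pics/w9.png

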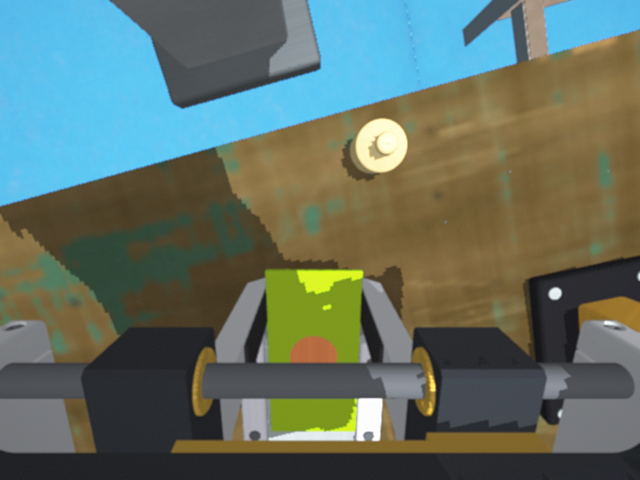

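```bash
python3 -m inch '{"grip":[-1,-1,-1,-1,-1,-1,-1,-1,-1,-1],"travel":[[0,0,0],[-0.2,0.05,0.01],[-0.5,0.13,0.03],[-1.0,0.26,0.06],[-1.5,0.39,0.09],[-2.0,0.52,0.12],[-2.4,0.625,0.15],[-2.4,0.625,0.15],[-2.4,0.625,0.15],[-2.4,0.625,0.15]],"turn":[[0,0,0],[0,0,0],[0,0,0],[0,0,0],[0,0,0],[0,0,0],[0,0,0],[0,0,0],[0,0,0],[0,0,0]]}' 45; python3 - <<'E'
from h import *
cal,p,d=wview("w10")
p,d=manip.camera("side"); cv2.imwrite("pics/s10.png",cv2.resize(p[170:310,270:450],None,fx=4,fy=4)[:,:,::-1])
E
```

```text
clock: 18.08
eef_pos: [451.6, 86.0, 32.6]
eef_rot: [3.141, -0.056, 2.886]
wrist_force: [-0.7, 2.2, -1.0]
finger_gap: 48.7
[451.63  85.99  32.56] [ 3.141 -0.056  2.886] [-0.7  2.2 -1. ] 18.075
```

View pics/w10.png

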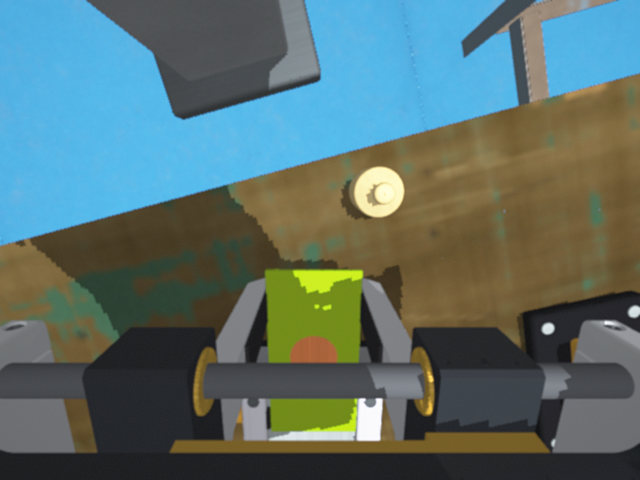

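View pics/s10.png

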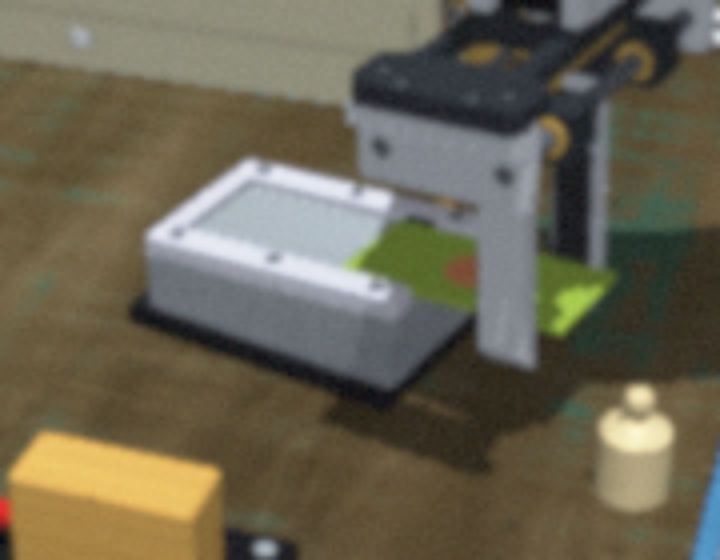

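```bash
python3 -m inch '{"grip":[-1,-1,-1,-1,-1,-1,-1,-1,-1,-1],"travel":[[-0.5,0.13,0.03],[-1.0,0.26,0.07],[-1.5,0.39,0.11],[-2.0,0.52,0.15],[-2.2,0.57,0.2],[-2.2,0.57,0.5],[-2.2,0.57,1.2],[-2.2,0.57,2.5],[-2.2,0.57,4],[-2.2,0.57,6]],"turn":[[0,0,0],[0,0,0],[0,0,0],[0,0,0],[0,0,0],[0,0,0],[0,0,0],[0,0,0],[0,0,0],[0,0,0]]}' 45; python3 - <<'E'
from h import *
cal,p,d=wview("w11")
p,d=manip.camera("side"); cv2.imwrite("pics/s11.png",cv2.resize(p[130:310,270:500],None,fx=3.3,fy=3.3)[:,:,::-1])
E
```

```text
clock: 19.42
eef_pos: [429.7, 91.7, 93.9]
eef_rot: [3.141, -0.056, 2.886]
wrist_force: [0.7, 0.1, -0.9]
finger_gap: 48.3
[429.7   91.66  93.86] [ 3.141 -0.056  2.886] [ 0.7  0.1 -0.9] 19.425
```

View pics/w11.png

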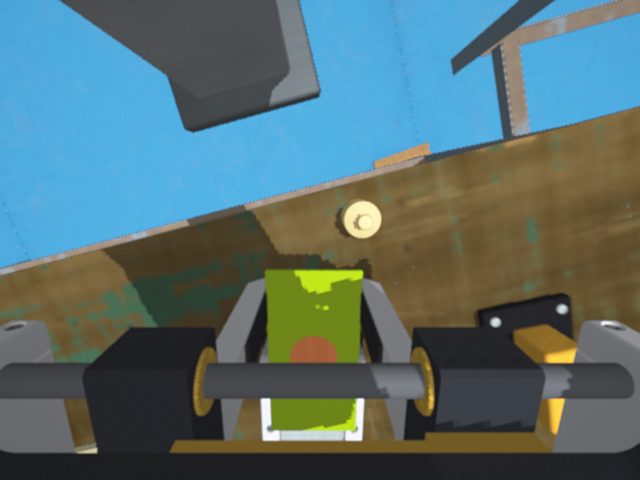

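View pics/s11.png

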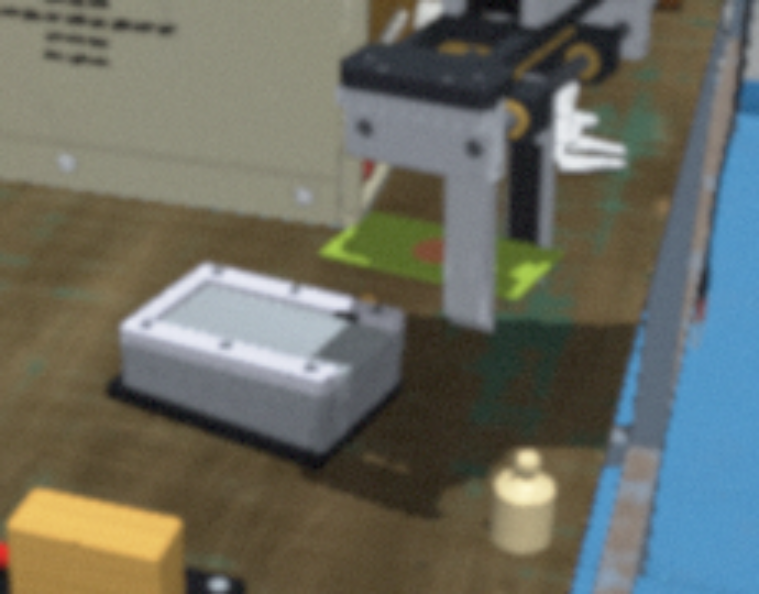

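```bash
python3 - <<'E'
from h import *
from scipy.spatial.transform import Rotation as R
s=manip.read_state(); r0=R.from_euler('xyz',s['eef_rot']); r1=R.from_euler('xyz',[np.pi,0,np.radians(177.8)])
print(np.degrees((r1*r0.inv()).as_rotvec()), np.array([538.1,253.7,105])-s['eef_pos'])
E
```

```text
[-0.54892481 -2.95586377 12.43379825] [107.25934817 161.87074964  10.07125639]
```

```bash
python3 -m inch '{"grip":[-1,-1,-1,-1,-1,-1,-1,-1,-1,-1],"travel":[[0,0,0.8],[1.5,2.3,1],[4,6,1],[6.5,9.8,1],[9,13.6,1],[10.73,16.19,1],[10.73,16.19,1],[10.73,16.19,1],[10.73,16.19,1],[10.73,16.19,1]],"turn":[[0,0,0],[-0.1,-0.6,2.5],[-0.25,-1.2,5],[-0.35,-1.8,7.5],[-0.45,-2.4,10],[-0.55,-2.96,12.43],[-0.55,-2.96,12.43],[-0.55,-2.96,12.43],[-0.55,-2.96,12.43],[-0.55,-2.96,12.43]]}' 45; python3 - <<'E'
from h import *
cal,p,d=wview("w12")
p,d=manip.camera("side"); cv2.imwrite("pics/s12.png",cv2.resize(p[160:360,200:460],None,fx=3,fy=3)[:,:,::-1])
p,d=manip.camera("top"); cv2.imwrite("pics/t12.png",cv2.resize(p[130:330,200:440],None,fx=3,fy=3)[:,:,::-1])
E
```

```text
clock: 20.78
eef_pos: [538.1, 253.2, 105.2]
eef_rot: [3.142, 0.0, 3.102]
wrist_force: [0.8, -0.2, -0.3]
finger_gap: 48.7
[538.06 253.18 105.15] [3.142 0.    3.102] [ 0.8 -0.2 -0.3] 20.775
```

View pics/w12.png

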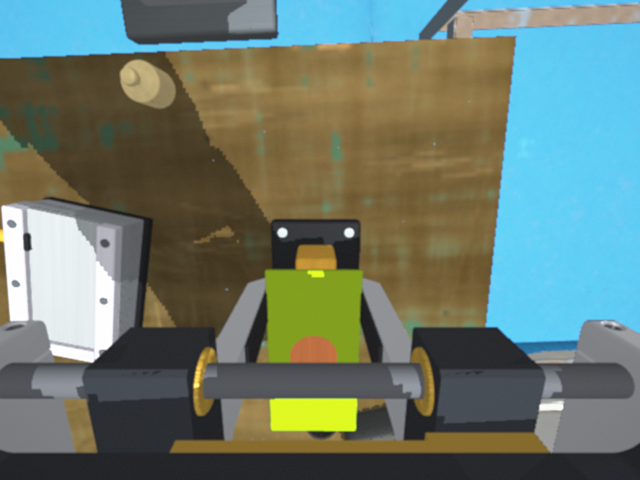

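View pics/s12.png

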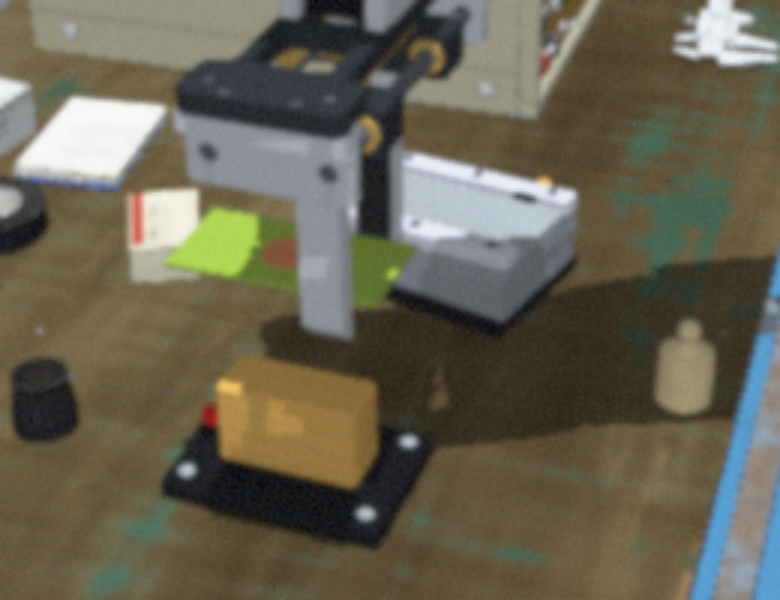

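View pics/t12.png

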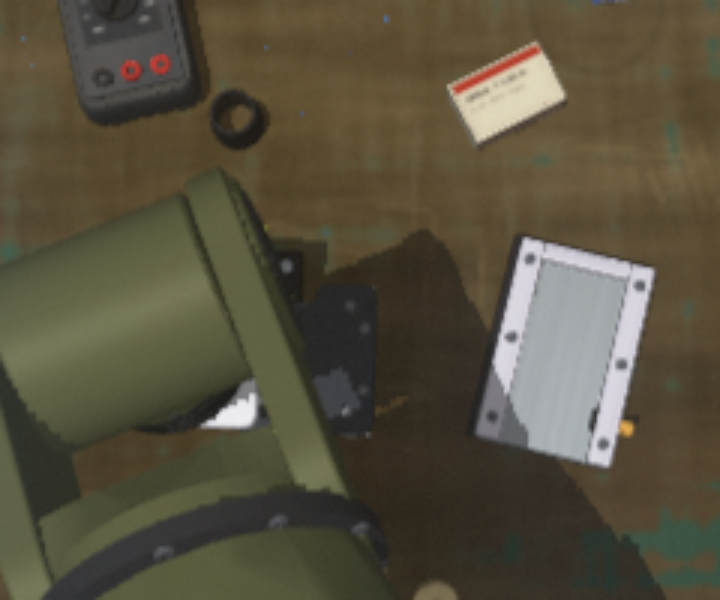

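```bash
python3 -m inch '{"grip":[-1,-1,-1,-1,-1,-1,-1,-1,-1],"travel":[[0,0.05,-1],[0,0.05,-2.5],[0,0.05,-4],[0,0.05,-5],[0,0.05,-5.7],[0,0.05,-6.1],[0,0.05,-6.3],[0,0.05,-6.3],[0,0.05,-6.3]],"turn":[[0,0,0],[0,0,0],[0,0,0],[0,0,0],[0,0,0],[0,0,0],[0,0,0],[0,0,0],[0,0,0]]}' 45; python3 - <<'E'
from h import *
cal,p,d=wview("w13")
p,d=manip.camera("side"); cv2.imwrite("pics/s13.png",cv2.resize(p[200:360,200:400],None,fx=4,fy=4,interpolation=cv2.INTER_CUBIC)[:,:,::-1])
E
```

```text
clock: 22.05
eef_pos: [538.3, 254.0, 42.4]
eef_rot: [3.141, 0.001, 3.103]
wrist_force: [-0.4, 0.5, 0.1]
finger_gap: 48.8
[538.28 254.04  42.39] [3.141e+00 1.000e-03 3.103e+00] [-0.4  0.5  0.1] 22.05
```

View pics/s13.png

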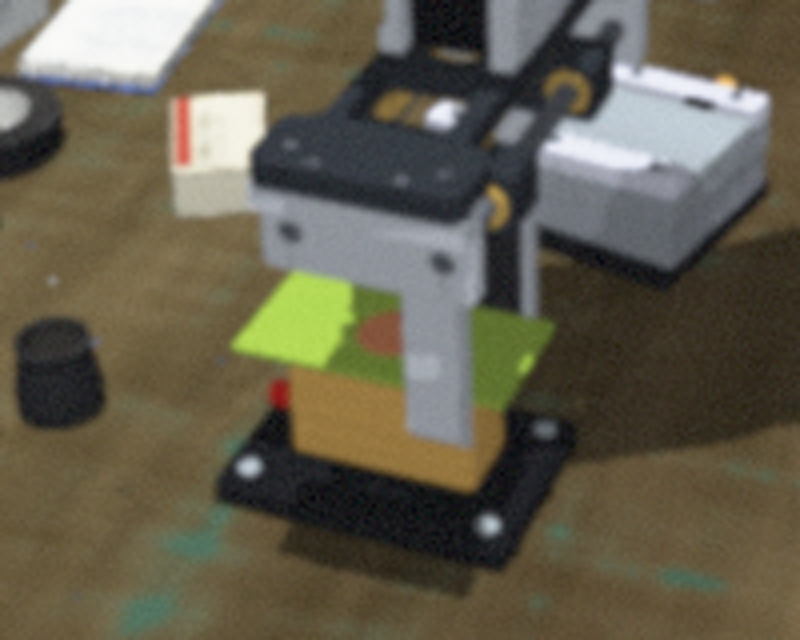

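```bash
python3 -m inch '{"grip":[-1,-1,-1],"travel":[[0,0,-0.1],[0,0,-0.2],[0,0,-0.2]],"turn":[[0,0,0],[0,0,0],[0,0,0]]}' 45
```

```text
clock: 22.52
eef_pos: [538.2, 254.0, 40.2]
eef_rot: [3.141, 0.0, 3.103]
wrist_force: [0.0, -0.1, -0.4]
finger_gap: 48.5
```

Plate is centred over the bar. I'll come down in small steps.

```bash
python3 -m inch '{"grip":[-1,-1,-1],"travel":[[0,0,-0.05],[0,0,-0.1],[0,0,-0.1]],"turn":[[0,0,0],[0,0,0],[0,0,0]]}' 45
```

```text
clock: 22.9
eef_pos: [538.1, 254.0, 39.2]
eef_rot: [3.142, 0.0, 3.103]
wrist_force: [-0.0, -0.5, -1.1]
finger_gap: 48.6
```

```bash
python3 -m inch '{"grip":[-1,-1],"travel":[[0,0,-0.05],[0,0,-0.05]],"turn":[[0,0,0],[0,0,0]]}' 45
```

```text
clock: 23.15
eef_pos: [538.2, 254.0, 38.7]
eef_rot: [3.141, 0.0, 3.103]
wrist_force: [-1.1, 0.8, 0.5]
finger_gap: 48.6
```

```bash
python3 -m inch '{"grip":[-1,-1],"travel":[[0,0,-0.04],[0,0,-0.04]],"turn":[[0,0,0],[0,0,0]]}' 45
```

```text
clock: 23.4
eef_pos: [538.3, 254.1, 38.5]
eef_rot: [3.141, 0.001, 3.103]
wrist_force: [-0.1, 0.2, 1.6]
finger_gap: 48.7
```

```bash
python3 -m inch '{"grip":[-1,-1],"travel":[[0,0,-0.03],[0,0,-0.03]],"turn":[[0,0,0],[0,0,0]]}' 45
```

```text
clock: 23.65
eef_pos: [538.4, 254.1, 38.4]
eef_rot: [3.141, 0.001, 3.103]
wrist_force: [-0.6, -0.2, 4.6]
finger_gap: 48.6
```

```bash
python3 -m inch '{"grip":[-1,0.05,0.1,0.2,0.4,0.6,0.6,0.6],"travel":[[0,0,0.01],[0,0,0.01],[0,0,0.01],[0,0,0.01],[0,0,0.01],[0,0,0.01],[0,0,0.01],[0,0,0.01]],"turn":[[0,0,0],[0,0,0],[0,0,0],[0,0,0],[0,0,0],[0,0,0],[0,0,0],[0,0,0]]}' 5; python3 - <<'E'
from h import *
cal,p,d=wview("w14")
E
```

```text
clock: 24.65
eef_pos: [538.4, 254.1, 38.5]
eef_rot: [3.141, 0.001, 3.103]
wrist_force: [-0.2, 0.3, 0.1]
finger_gap: 75.1
[538.4  254.11  38.51] [3.141e+00 1.000e-03 3.103e+00] [-0.2  0.3  0.1] 24.65
```

View pics/w14.png

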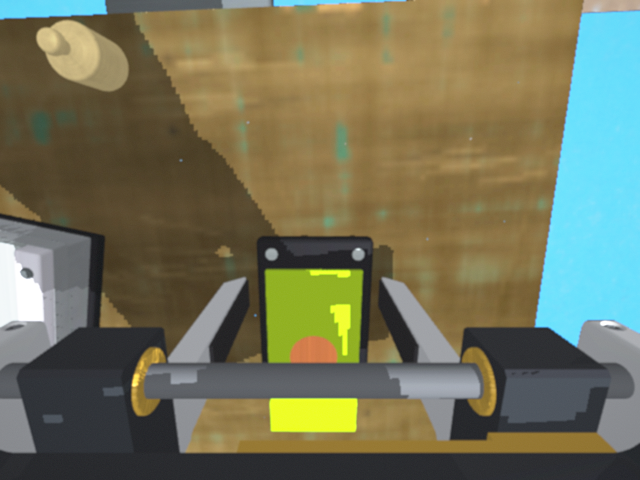

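Released cleanly; the fingers are clear of the plate (266–363). Moving up, then away so the cameras can see.

```bash
python3 -m inch '{"grip":[0.6,0.6,0.6,0.6,0.6,0.6,0.6,0.6,0.6,0.6],"travel":[[0,0,1],[0,0,3],[0,0,6],[0,0,11],[0,0,15],[-4,6,16],[-9,12,16],[-14,18,16],[-19,22,16],[-19,22,16]],"turn":[[0,0,0],[0,0,0],[0,0,0],[0,0,0],[0,0,0],[0,0,0],[0,0,0],[0,0,0],[0,0,0],[0,0,0]]}' 5; python3 - <<'E'
from h import *
print(manip.read_state()['clock'])
for n,box in [("top",(230,190,330,290)),("side",(240,250,380,360))]:
    p,d=manip.camera(n); cal=manip.calibration(n)
    c=blob(p,*GREEN,box); print(n,rect(cal,c,58))
    c=blob(p,*COP,box); M=cv2.moments(c)
    if M['m00']: print("dot",world(cal,M['m10']/M['m00'],M['m01']/M['m00'],58),M['m00'])
    if n=="top":
        q=[wdepth(cal,u,v,d[v,u]) for u,v in c.reshape(-1,2)[:0]]
        m=np.zeros(d.shape,np.uint8); cg=blob(p,*GREEN,box); cv2.drawContours(m,[cg],-1,1,-1); m=cv2.erode(m,np.ones((5,5)))
        P=np.array([wdepth(cal,u,v,d[v,u]) for v,u in zip(*np.nonzero(m)) if d[v,u]>0]); print(len(P),P.mean(0)); A=np.c_[P[:,:2]-P[:,:2].mean(0),np.ones(len(P))]; print(np.linalg.lstsq(A,P[:,2],rcond=None)[0])
    l,t,r,b=box; cv2.imwrite(f"pics/{n}15.png",cv2.resize(p[t-20:b+20,l-40:r+40],None,fx=3.5,fy=3.5)[:,:,::-1])
    for lb,z in [("fuse_box",24),("loupe",31),("weight_200",40)]:
        for r in manip.look_for(n,lb)[:1]:
            b=r['bbox']; print(lb,world(cal,(b[0]+b[2])/2,(b[1]+b[3])/2,z/2).round(),r['p'])
E
```

```text
clock: 25.95
eef_pos: [346.3, 475.7, 199.4]
eef_rot: [3.14, 0.001, 3.104]
wrist_force: [0.4, 1.3, -1.0]
finger_gap: 75.3
25.95
top ((568.6484375, 252.01565551757812), (51.108192443847656, 101.68571472167969), 87.46537780761719)
dot [568.69607526 252.32717039  58.        ] 134.5
1367 [568.53917098 251.99112201  57.74671451]
[ 6.47155937e-04 -2.72605571e-03  5.77467145e+01]
fuse_box [718.  87.  12.] 0.75
loupe [700. 254.  16.] 0.58
weight_200 [406. 137.  20.] 0.67
side ((566.9735107421875, 253.37850952148438), (56.18061065673828, 104.26232147216797), 88.2611312866211)
dot [567.42315719 252.69682726  58.        ] 100.0
fuse_box [705.  87.  12.] 0.56
loupe [698. 254.  16.] 0.94
weight_200 [693. 263.  20.] 0.39
```

View pics/top15.png

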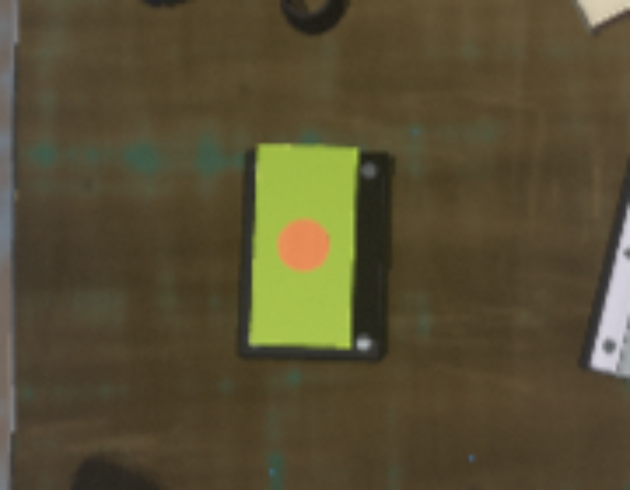

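View pics/side15.png

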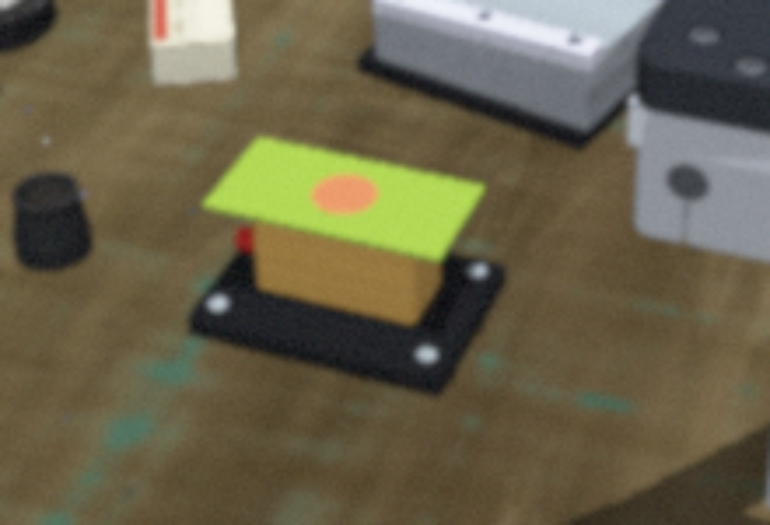

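Plate flat (slope < 0.003), centred within ~1–2 mm, aligned within 0.3°.

```bash
python3 -c "
from cell import manip
print(manip.sign_off())"
```

```text
the job is handed in; nothing more can be done
None
```

I slid the plate out of the holder, laid it flat on the brass bar and handed the job in at about 26 s. `sign_off` gives no verdict, so the results below are my own checks.

- **Sliding out:** I dragged the plate with the closed fingers until about 40 mm hung free. The wrist force I read between moves stayed under about 9 N. That is below the 9–12 N you recommended, but after about 1 mm of slip at the start the plate followed the fingers. I had no reading within a move.
- **Lifting:** I gripped the free end by its side edges. I then pulled it about 46 mm further out along the bed, so it passed the sprung pad before I lifted it. The plate stayed square in the grip.
- **Placing:** Touchdown force on the electrode was about 4.6 N, and the plate did not shift when I let go.

**Last checks**
- **Position:** the plate's middle is within about 1.5 mm of the bar's middle in both the top and side views.
- **Angle:** the plate lies within about 0.5° of the bar's direction, with a slope under 0.003 rad.
- **Height:** its top is at about 57.7 mm, which matches a 3 mm plate on the 55 mm bar.
- **Robot:** the gripper is well away and touches nothing.
- **Bystanders:** they look unmoved, within detection noise of about 5 mm.
- **Disagreement:** the final side-view search for the brass weight gave a false hit at the loupe's position, with low confidence (0.39). The top view puts the weight where it started.

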